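# Seat the slicing disc on its key

### The arm

A 6-joint arm with a two-finger parallel gripper is mounted at the origin on a cart in front of the work surface, level with it; the furniture and walls round the work are solid. World frame = base frame: x ahead of the robot, y to its left, z up, the work surface at z = 0. Lengths are in mm, angles in degrees, forces in N, time in s.
With the tool pointing down it reaches from about 300 to 850 mm from the base axis. Payload 4.2 kg.
Tool frame: the origin (TCP) lies between the finger pads; the fingertips stand 11 mm ahead of it and the grasp point (between the pads) lies 8 mm behind it (env.tips_ahead is the distance from the TCP to the fingertips, in mm); z points along the fingers, y is the line along which they close (so a half turn about z gives the same grasp; the last joint's range is limited). The gripper opens to 91 mm and grips with 3 to 60 N. Pads are 32 mm wide; open, the fingers measure 118 mm over their backs; the gripper's body (76 mm by 178 mm) begins 60 mm behind the grasp point.
Start: joints at [71.849, 18.312, 89.639, -0, 72.044, -1.146], TCP at [168.167, 549.874, 224.976] pointing down, gripper open.
Joint ranges: [-177.97, 177.97], [-48.28, 115.42], [12.27, 149.76], [-77.06, 257.06], [2.81, 150.46], [-146.56, 146.56]. Speed limits (degrees/s): [147.25, 147.25, 180, 180, 180, 180].

### API

Orientations are given as [roll, pitch, yaw] about the fixed x, y, z axes, in that order (R = Rz(yaw) Ry(pitch) Rx(roll)).
In Python, from workcell import env, cams gives the robot as it stands.
- The arm moves only by the tool step_arm, never from a script. Its arguments are lists of equal length, an entry for each row: "linear": the shift along the tool's x, y, z in units of 30 cm (1.0 is 30 cm), a list of three; "turn": the turn about the tool's z in units of 360 degrees (1.0 is 360 degrees). In form: {"linear": [[tx, ty, tz], ...], "turn": [turn, ...]}. A call has 1 to 20 rows; each row is the pose to reach, as a shift and turn from the pose commanded when the call began, along the tool's axes at that moment, turning the shorter way round; what a row does not reach only later rows make up. A row lasts 1/8 s, in which the tool goes at most 62.5 mm and 10.7 degrees, less where a joint would pass 70% of its speed; a pose out of reach is approached as far as the arm can. A call with a number of a shift or a turn outside -1 to 1 is refused whole. A call with a gripper value outside its range is refused whole. "fingers" is the closure, from -1 (fully open) to 1 (shut), so that 0 is half open, set as the call begins (left out, the last holds). The fingers move at their own pace and stop on an object; "force" is the grip in N (left out, the last holds). Time passes only in rows, so rows that repeat a pose let the fingers close. It gives the time, the measured TCP pose, the force, the opening and the grip force at its end, in the units of the state.
- env.state(): the state, without advancing time (a new reading comes with each control period).
- cams.grab_frame(name): name is "scene" or "top" or "wrist"; returns a dict with "color" (400x640x3 uint8, blue, green, red), "fx", "fy", "cx", "cy" (pixels), "dist" ([k1, k2, p1, p2, k3] as OpenCV has them; the pictures are not rectified), "extrinsics" (4x4, takes a point from camera to world coordinates); the wrist camera has in their place "tool_from_camera" (4x4, takes a point from camera to tool coordinates, whose origin is the TCP and whose axes are the flange's). Camera axes: x right, y down, z forward; pixel columns grow to the right and rows downward; lengths in mm; the calibration is good to about 2 mm. A picture is of the moment at which its call begins: read the wrist's pose just before it. There is no depth.
- env.job_done(): hands the job in; it is judged then, once.
The state is a dict: "time_s": time; "qpos": joint angles; "qvel": joint speeds; "effort": joint torques, N m; "ee_pos": TCP position; "ee_rot": TCP orientation; "force": force on the tool from outside, world axes, zero at the start; "torque": the same for the moment, N m; "gripper_width": finger opening in mm; "gripper_force": force on a finger pad.
Only numpy, scipy, OpenCV 4.12 (cv2) and the standard library are available. Lean on these libraries where they do the work, as an engineer would, in place of code of your own. Each camera call takes 0.05 s, during which the arm holds its last target. There are 200 camera calls.

### The job

The steel slicing disc on the low round vegetable slicer sits too high, because the notch in its rim is not over the key on the edge of the bowl. With the fingertips, push the disc round by its raised rib until the notch stands over the key, then press the disc down until it is fully home with the key in the notch. Only push and press: do not pinch the rib between the fingers or lift the disc, and leave the jars and the tin around it where they stand.

Things in the scene. Friction and masses are not known exactly. Their poses are not given: they have to be found in the camera images.
- slicer: white plastic slicer bowl, round, 170 mm across and 70 mm high, fixed to the worktop; origin at the centre of its underside, z up along the spindle on which the disc turns. The key is on its -x side (its own frame), so the bowl's yaw tells where the key is.
- key (a point): the key: a white rounded bar, 9 mm wide, that lies radially on the edge of the bowl from 66 to 100 mm from the axis; its outer end, on a small bracket, shows beyond the disc's rim. The point is on top of the bar, 74 mm from the axis and 77 mm above the worktop. It stands 7 mm above the plane on which the seated disc's underside lies.
- notch (a point): the notch in the disc's rim: the only one, 16 mm wide, cut in radially from the rim (78 mm radius) to 62 mm from the axis. The point is mid-notch, 74 mm from the axis, at the disc's underside (70 mm above the worktop when seated). The disc can go down only when this point is over key, to about 3.5 mm either side.
- hub_top (a point): centre of the flat top of the grey round hub in the middle of the disc (36 mm flat, 40 mm diameter), on the disc's axis, 24 mm above its upper face; 109.5 mm above the worktop at the start, 100 mm when seated. A good place to press: with about 4 N the disc and the stiff carrier under it sink and stay down; off the notch the key stops it.
- rib_mid (a point): the grey raised rib on the disc, to push the disc round by: it runs radially from 24 to 66 mm from the axis, on the side opposite the notch. The point is at the middle of the rib's length, 46 mm from the axis, on its top edge, 18 mm above the disc's upper face. The rib is 14 mm thick up to 14 mm above the disc's upper face and 6 mm thick above that.
- rib_left: the left flank of the rib (4 mm thick, 36 mm long, 14 mm high), the face that looks anticlockwise seen from above; origin at its bottom centre, 46 mm from the axis, on the disc's upper face. Push here to turn the disc clockwise.
- rib_right: the right flank of the rib, the same size, the face that looks clockwise seen from above; push here to turn the disc anticlockwise. Touching both flanks at once counts as pinching.
- disc: steel slicing disc, 156 mm diameter, 6 mm thick, 0.35 kg, loose on the spindle (1.5 mm play); origin on its axis at its underside, z up, notch toward its -x, rib toward its +x: in line when its yaw equals the slicer's. It starts 40 degrees or more off, 9.5 mm too high (79.5 mm above the worktop; home is 70). About 2 N at mid-rib turns it, either way; it stays where it is left.
- jar: glass jar with a red lid, 65 mm diameter, 90 mm high, standing loose; origin at the centre of its underside. Leave alone.
- food_tin: food tin with a paper label and bare metal ends, 57 mm diameter, 72 mm high, standing loose; origin at the centre of its underside. Leave alone.
- spice_jar: glass spice jar with a black cap, 41 mm diameter, 105 mm high, standing loose; origin at the centre of its underside. Leave alone.
There are look-alikes about, which are no part of the job. There is more than one size of the disc; the job needs the smaller.

How it is judged:
By the outcome, as a careful person would: the job done as asked, in the order asked, and still so for the second after the job is handed in, with the robot touching nothing.
It also fails if it takes over 45 s, if anything falls off the work surface, if the arm or the gripper's body presses on something with over 40 N, if the wrist force passes 120 N, or if a joint passes its speed limit or range.

## Working session

There is one attempt and no reset: what is moved stays moved. The work goes in short steps, Python scripts to look and compute and a tool call to move; the robot and the scene stay as the last step left them, time stands still between calls to the robot, and variables do not carry over. Pictures are saved under pics/ and viewed, at most 12 in all, crops included, and the job is handed in when it is done.

Besides the shell and the picture viewer there is one more tool, called after ">>>" as a command line: name --pt "numbers of a row" for each row, then --argument value for the rest. step_arm: Moves the arm, as the interface text tells. Its arguments: {"type":"object","properties":{"linear":{"type":"array"},"turn":{"type":"array"},"fingers":{"type":"number"},"force":{"type":"number"}},"required":["linear","turn"]}

```bash
mkdir -p pics
cat > h.py <<'E'
from workcell import env, cams
import numpy as np, cv2
from scipy.spatial.transform import Rotation as R
def grab(n):
    s=env.state(); f=cams.grab_frame(n)
    if n=='wrist':
        T=np.eye(4);T[:3,:3]=R.from_euler('xyz',s['ee_rot'],degrees=True).as_matrix();T[:3,3]=s['ee_pos']
        f['extrinsics']=T@np.array(f['tool_from_camera'])
    f['K']=np.array([[f['fx'],0,f['cx']],[0,f['fy'],f['cy']],[0,0,1.]])
    f['extrinsics']=np.array(f['extrinsics']);f['dist']=np.array(f['dist'],float)
    return f
def ray(f,px,z):
    p=cv2.undistortPoints(np.array([[px]],float),f['K'],f['dist'])[0,0]
    E=f['extrinsics'];d=E[:3,:3]@np.array([p[0],p[1],1]);o=E[:3,3]
    return o+d*(z-o[2])/d[2]
def proj(f,P):
    W=np.linalg.inv(f['extrinsics']);P=np.atleast_2d(np.array(P,float))
    return cv2.projectPoints(P,cv2.Rodrigues(W[:3,:3])[0],W[:3,3],f['K'],f['dist'])[0][:,0]
E
python3 - <<'E'
from h import *
import pickle
s=env.state();print(s)
a={n:grab(n) for n in('top','scene','wrist')}
pickle.dump(a,open('a.pkl','wb'))
for n in a:cv2.imwrite(f'pics/{n}0.png',a[n]['color']);print(n,a[n]['extrinsics'].round(2).tolist())
E
```

```text
{'time_s': 0.0, 'qpos': array([ 7.18492342e+01,  1.83525986e+01,  8.97068237e+01, -1.57168794e-03,
        7.20397200e+01, -1.14636414e+00]), 'qvel': array([ 0.0186165 ,  0.09933071,  0.01385483,  0.02673122, -0.057455  ,
       -0.0692048 ]), 'effort': array([ 4.73903549e-05, -4.12448001e+01, -2.31974941e+01,  7.26208510e-02,
        4.54417686e-02, -1.21231406e-04]), 'ee_pos': array([168.02252814, 549.41608371, 224.10779782]), 'ee_rot': array([-1.79900848e+02, -4.89529487e-04,  1.62996084e+02]), 'force': array([-0.27916536, -0.26185725,  0.33525983]), 'torque': array([ 0.02802749, -0.00247477, -0.00297281]), 'gripper_force': 0.0, 'gripper_width': 91.49408338845808}
top [[-0.02, -0.93, 0.36, 60.88], [-1.0, 0.02, -0.01, -55.47], [-0.0, -0.36, -0.93, 1544.32], [0.0, 0.0, 0.0, 1.0]]
scene [[0.71, -0.29, 0.64, -426.46], [-0.7, -0.32, 0.64, -1124.37], [0.02, -0.9, -0.43, 799.71], [0.0, 0.0, 0.0, 1.0]]
wrist [[0.29, 0.92, 0.25, 97.83], [0.96, -0.28, -0.08, 569.58], [-0.0, 0.26, -0.97, 384.42], [0.0, 0.0, 0.0, 1.0]]
```

View pics/top0.png

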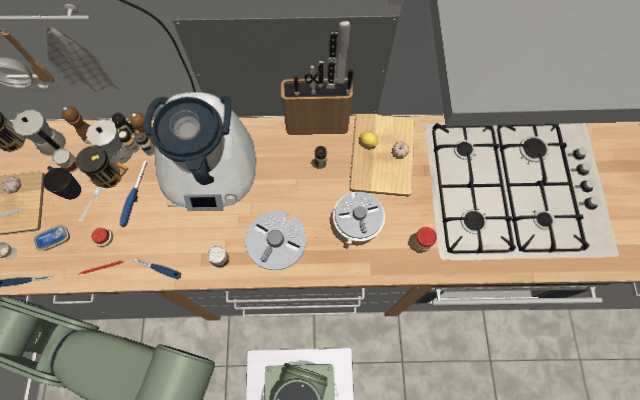

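View pics/scene0.png

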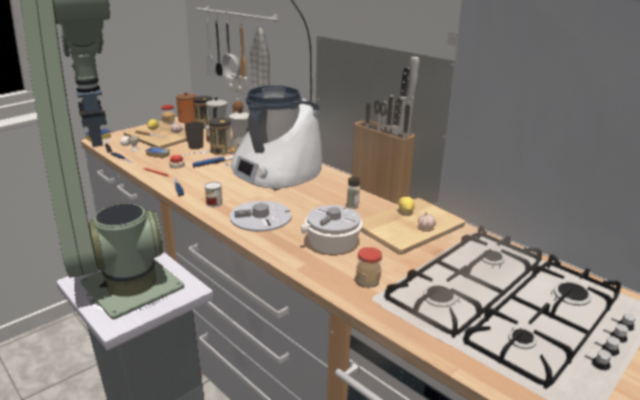

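The two discs in the top view are the larger one lying on the worktop at (276,240), a look-alike, and the smaller one on the white bowl at (359,217), which is the target. The red jar is at (425,238), the tin at (218,256) and the spice jar at (320,156). Next I'll check the target in a close crop.

Run:
```python
from h import *
import pickle
a=pickle.load(open('a.pkl','rb'));f=a['top']
c=f['color'][180:255,315:405];d=a['scene']['color'][195:260,290:375]
cv2.imwrite('pics/c1.png',np.hstack([cv2.resize(c,(400,333),interpolation=2),cv2.resize(d,(400,333),interpolation=2)]))
for n,p,z in (('hub',(359,214),109.5),('jar',(425,234),90),('tin',(218,252),72),('spice',(320,150),105)):print(n,ray(f,p,z).round())
```

```text
hub [ 542. -195.  110.]
jar [ 478. -401.   90.]
tin [438. 250.  72.]
spice [771. -78. 105.]
```

View pics/c1.png

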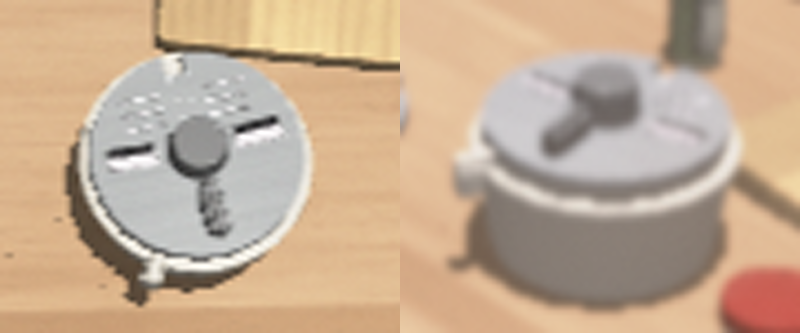

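The crop shows the small disc with its hub near top-view pixel (359.6,212.7), the notch at about (354.4,194.6), the rib end at about (363.4,231.8) and the key's outer end at about (349.2,240.8). That confirms the choice. Next I'll compute angles and the first move.

```bash
cat >> h.py <<'E'
def rel(c,p,yaw):
    """c=(x,y,z,yaw) commanded; target p,yaw -> linear/turn units"""
    Rt=R.from_euler('xyz',[180,0,c[3]],degrees=True).as_matrix()
    t=Rt.T@(np.array(p,float)-np.array(c[:3]))/300
    return np.round(t,4).tolist(), round(-((yaw-c[3]+180)%360-180)/360,4)
E
python3 - <<'E'
from h import *
import pickle
a=pickle.load(open('a.pkl','rb'));f=a['top']
h=ray(f,(359.6,212.7),109.5)
for n,p,z in (('notch',(354.4,194.6),82),('rib',(363.4,231.8),100),('key',(349.2,240.8),75)):
    q=ray(f,p,z)-h;print(n,np.hypot(*q[:2]),np.degrees(np.arctan2(q[1],q[0])))
print(h)
print(rel((168.167,549.874,224.976,162.995),(h[0]-20,h[1],225),60))
E
```

```text
notch 72.84180050627879 8.668129777632684
rib 60.85840733148156 -171.0120303067655
key 88.37600734894566 157.08647655757025
[ 546.3754116  -197.56334016  109.5       ]
([-1.8705, -2.0333, -0.0001], 0.2861)
```

>>> step_arm --pt "-0.95 -1.0 0" --pt "-0.95 -1.0 0" --pt "-0.95 -1.0 0" --pt "-0.95 -1.0 0" --pt "-0.95 -1.0 0" --pt "-0.95 -1.0 0" --pt "-0.95 -1.0 0" --pt "-0.95 -1.0 0" --pt "-0.95 -1.0 0" --turn '[0,0,0,0,0,0,0,0,0]' --fingers 1 --force 10

```text
time_s: 1.27
ee_pos: [352.7, 179.9, 224.8]
ee_rot: [180.0, -0.0, 163.0]
force: [0.4, -0.5, -0.5]
gripper_width: 4.0
gripper_force: 0.0
```

>>> step_arm --pt "-0.92 -1.0 0" --pt "-0.92 -1.0 0" --pt "-0.92 -1.0 0" --pt "-0.92 -1.0 0" --pt "-0.92 -1.0 0" --pt "-0.92 -1.0 0" --pt "-0.92 -1.0 0" --pt "-0.92 -1.0 0" --pt "-0.92 -1.0 0" --pt "-0.92 -1.0 0" --pt "-0.92 -1.0 0" --pt "-0.92 -1.0 0" --turn '[0.28,0.28,0.28,0.28,0.28,0.28,0.28,0.28,0.28,0.28,0.28,0.28]'

```text
time_s: 2.78
ee_pos: [529.5, -187.0, 224.8]
ee_rot: [-180.0, -0.0, 62.3]
force: [0.8, 0.3, 0.5]
gripper_width: 0.3
gripper_force: 0.0
```

Run:
```python
from h import *
import pickle
s=env.state();print(s['ee_pos'],s['ee_rot'],s['time_s'],s['gripper_width'])
f=grab('wrist');pickle.dump(f,open('w1.pkl','wb'));cv2.imwrite('pics/w1.png',f['color'])
```

```text
[ 529.50235525 -186.98111549  224.75768332] [-1.79979535e+02 -7.96839454e-03  6.23442769e+01] 2.775 0.28795432332640186
```

View pics/w1.png

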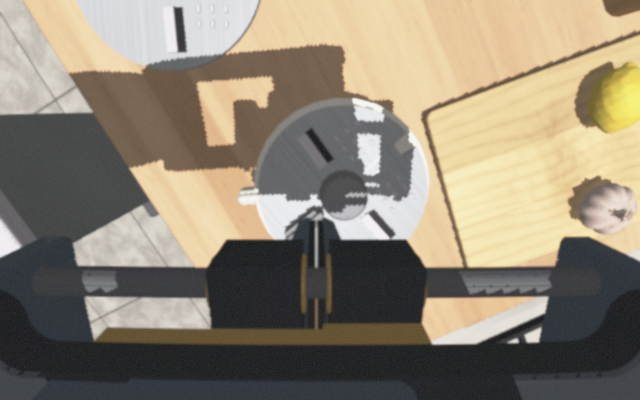

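The wrist view shows the hub top near (343,192), the key's outer end near (241,197), mid-notch near (404,143) and the rib near (303,222), with closed fingertips at about (318,228).

Run:
```python
from h import *
import pickle
from scipy.optimize import least_squares
f=pickle.load(open('w1.pkl','rb'))
h=ray(f,(343,192),109.5);print(h)
for n,p,z in (('notch',(404,143),85.5),('rib',(303,222),103.5),('key',(241,197),77)):
    q=ray(f,p,z)-h;print(n,np.hypot(*q[:2]),np.degrees(np.arctan2(q[1],q[0])))
c0=np.array([168.167,549.874,224.976]);Rt=R.from_euler('xyz',[180,0,162.995],degrees=True).as_matrix()
c=c0+Rt@np.array([-1.87,-2,0])*300;print('cmd',c,162.995-.28*360)
im=cv2.resize(f['color'][80:260,220:460],(800,600),interpolation=cv2.INTER_CUBIC);cv2.imwrite('pics/w1c.png',im)
```

```text
[ 551.94969239 -193.97478685  109.5       ]
notch 67.66444559112935 7.543516084913975
rib 44.79083597596868 -167.63611862700822
key 94.98618747972125 160.12819851008433
cmd [ 529.1665584  -187.96088589  224.976     ] 62.19499999999999
```

View pics/w1c.png

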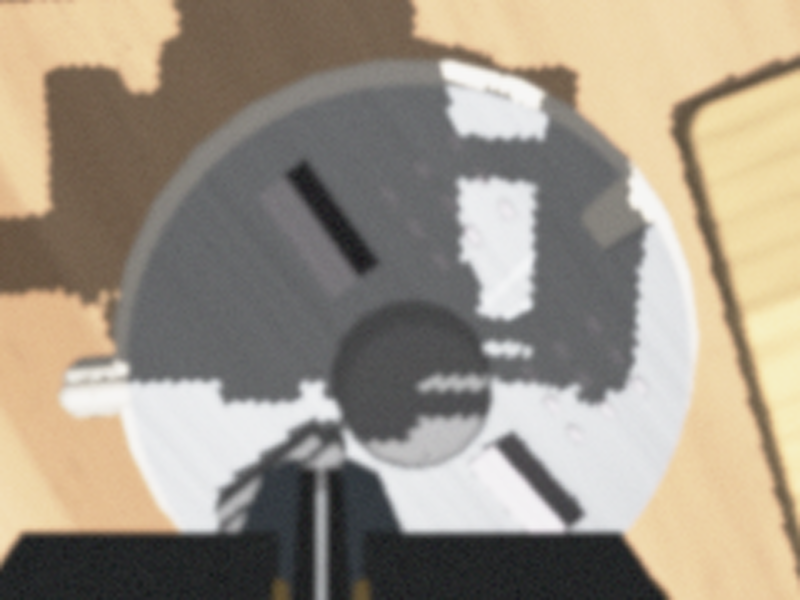

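The enlarged crop shows the hub top centred near (413,390) in crop pixels, the notch's inner end at (602,225), the key bar end at (65,388), and the disc and bowl rims along the top. I'll fit circles to the rims for the centre.

Run:
```python
from h import *
import pickle
from scipy.optimize import least_squares
f=pickle.load(open('w1.pkl','rb'))
u=lambda p:(220+p[0]/3.3333,80+p[1]/3.3333)
D=[ray(f,u(p),85.5)[:2] for p in((400,88),(240,150),(150,290),(300,105))]
B=[ray(f,u(p),70)[:2] for p in((400,60),(180,185),(545,92),(280,90))]
g=lambda P,r:(lambda c:[np.hypot(*(q-c))-r for q in P])
for P,r in((D,78),(B,85)):
    s=least_squares(g(P,r),[548,-195]);print(s.x,s.fun.round(1))
h=ray(f,u((413,390)),109.5);print('hub',h)
for c in (h[:2],np.array([548,-196])):
  for n,p,z in (('notchin',(602,225),82.5),('key',(68,388),75)):
    q=ray(f,u(p),z)[:2]-c;print(n,np.hypot(*q),np.degrees(np.arctan2(q[1],q[0])))
```

```text
[ 553.41388458 -201.90361974] [-1.1 -0.1 -0.5  1.4]
[ 552.31654057 -202.58953603] [ 0.4 -1.1 -0.8  1.1]
hub [ 550.68438749 -198.24189796  109.5       ]
notchin 65.35655481148535 9.041157095948874
key 96.34460781346847 157.3611998463648
notchin 67.70661812225575 6.810017387536459
key 93.00986937572601 157.99933628475165
```

```bash
cat >> h.py <<'E'
C=np.array([550.5,-199.])
def pose(th,d,z=102.5,r=44):
    a=np.radians(th);p=C+r*np.array([np.cos(a),np.sin(a)])+d*np.array([np.sin(a),-np.cos(a)])
    return (*p,z,(th+180+180)%360-180)
def show(c,ths,d,z=102.5):
    L=[];T=[]
    for t in ths:
        q=pose(t,d,z);l,u=rel(c,q[:3],q[3]);L.append([round(x,3) for x in l]);T.append(round(u,3))
    print('cmd end',q);print(L);print(T)
E
python3 - <<'E'
from h import *
c=(529.1666,-187.961,224.976,62.195)
for z in (150,102.5):
    show(c,[-171],32,z)
E
```

```text
cmd end (np.float64(502.03581013252654), np.float64(-174.27708956272576), 150, 9)
[[-0.002, -0.101, 0.25]]
[0.148]
cmd end (np.float64(502.03581013252654), np.float64(-174.27708956272576), 102.5, 9)
[[-0.002, -0.101, 0.408]]
[0.148]
```

>>> step_arm --pt "-0.002 -0.101 0.1" --pt "-0.002 -0.101 0.1" --pt "-0.002 -0.101 0.2" --pt "-0.002 -0.101 0.25" --pt "-0.002 -0.101 0.25" --pt "-0.002 -0.101 0.25" --pt "-0.002 -0.101 0.3" --pt "-0.002 -0.101 0.35" --pt "-0.002 -0.101 0.38" --pt "-0.002 -0.101 0.4" --pt "-0.002 -0.101 0.408" --pt "-0.002 -0.101 0.408" --turn '[0.148,0.148,0.148,0.148,0.148,0.148,0.148,0.148,0.148,0.148,0.148,0.148]'

```text
time_s: 4.32
ee_pos: [502.2, -174.4, 102.6]
ee_rot: [180.0, -0.0, 8.9]
force: [0.4, -0.6, 0.4]
gripper_width: 0.2
gripper_force: 0.0
```

Run:
```python
from h import *
s=env.state();print(s['ee_pos'],s['ee_rot'],s['force'],s['time_s'])
f=grab('wrist');g=grab('top')
cv2.imwrite('pics/w2.png',np.hstack([cv2.resize(f['color'][60:300,180:500],(400,300)),cv2.resize(g['color'][180:255,310:410],(400,300))]))
cm=(502.04-.05,-174.28,102.58,8.915)
show(cm,[-171],17); show(cm,[-171],23)
```

```text
[ 502.20103335 -174.4156034   102.55997712] [ 1.79998829e+02 -1.21846345e-02  8.91955209e+00] [ 0.41266365 -0.55775149  0.36557433] 4.325
cmd end (np.float64(504.38232710813), np.float64(-189.09241467165282), 102.5, 9)
[[0.0, 0.05, 0.0]]
[-0.0]
cmd end (np.float64(503.4437203178886), np.float64(-183.166284628082), 102.5, 9)
[[0.0, 0.03, 0.0]]
[-0.0]
```

View pics/w2.png

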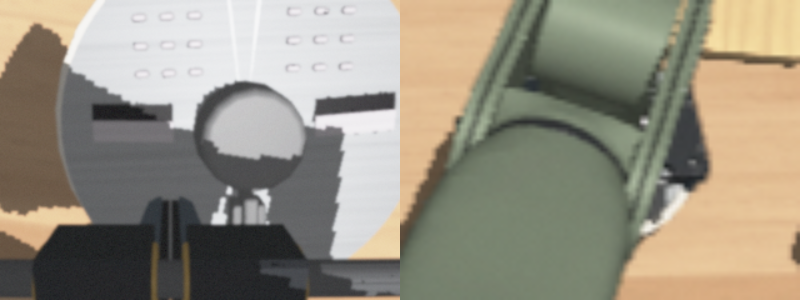

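The left half of the picture shows the closed fingers beside the rib, about 70 px to its left (clockwise side), with no contact. I'll feel for the flank.

>>> step_arm --pt "0 0.02 0" --pt "0 0.03 0" --pt "0 0.037 0" --pt "0 0.043 0" --pt "0 0.047 0" --pt "0 0.05 0" --turn '[0,0,0,0,0,0]'

```text
time_s: 5.18
ee_pos: [504.4, -189.2, 102.5]
ee_rot: [-180.0, -0.0, 8.9]
force: [0.6, 0.8, -0.4]
gripper_width: 0.8
gripper_force: 0.0
```

Run:
```python
from h import *
cm=(504.36,-189.1,102.58,8.915)
show(cm,-171+np.array([3,8,14,20,26,32,38,44,50,56,62,68,74,80,86,92,98,104,110,110]),17)
```

```text
cmd end (np.float64(556.963088269469), np.float64(-245.72503065832115), 102.5, np.int64(119))
[[-0.003, 0.008, 0.0], [-0.006, 0.021, 0.0], [-0.009, 0.037, 0.0], [-0.01, 0.054, 0.0], [-0.01, 0.07, 0.0], [-0.007, 0.086, 0.0], [-0.004, 0.102, 0.0], [0.002, 0.118, 0.0], [0.009, 0.133, 0.0], [0.018, 0.146, 0.0], [0.028, 0.16, 0.0], [0.04, 0.171, 0.0], [0.052, 0.182, 0.0], [0.066, 0.191, 0.0], [0.08, 0.199, 0.0], [0.096, 0.205, 0.0], [0.111, 0.21, 0.0], [0.128, 0.212, 0.0], [0.144, 0.214, 0.0], [0.144, 0.214, 0.0]]
[np.float64(-0.009), np.float64(-0.022), np.float64(-0.039), np.float64(-0.056), np.float64(-0.072), np.float64(-0.089), np.float64(-0.106), np.float64(-0.122), np.float64(-0.139), np.float64(-0.156), np.float64(-0.172), np.float64(-0.189), np.float64(-0.206), np.float64(-0.222), np.float64(-0.239), np.float64(-0.256), np.float64(-0.272), np.float64(-0.289), np.float64(-0.306), np.float64(-0.306)]
```

>>> step_arm --pt "-0.003 0.008 0" --pt "-0.006 0.021 0" --pt "-0.009 0.037 0" --pt "-0.01 0.054 0" --pt "-0.01 0.07 0" --pt "-0.007 0.086 0" --turn '[-0.009,-0.022,-0.039,-0.056,-0.072,-0.089]'

```text
time_s: 5.92
ee_pos: [506.1, -214.7, 102.5]
ee_rot: [-179.9, -0.0, 41.1]
force: [0.5, 1.3, 0.8]
gripper_width: 0.8
gripper_force: 0.5
```

Run:
```python
from h import *
# commanded: previous + last row
c=np.array([504.36,-189.1,102.58]);Rt=R.from_euler('xyz',[180,0,8.915],degrees=True).as_matrix()
p=c+Rt@np.array([-.007,.086,0])*300;cm=(*p,8.915+.089*360);print(cm)
show(cm,-139+np.array([6,12,18,24,30,36,42,48,54,60,66,72,78,84,90,96,100,102,104,104]),17)
```

```text
(np.float64(506.2835703391537), np.float64(-214.91375364317108), np.float64(102.58), 40.955)
cmd end (np.float64(576.7918905307479), np.float64(-238.1629479523589), 102.5, np.int64(145))
[[-0.006, 0.016, 0.0], [-0.009, 0.032, 0.0], [-0.011, 0.048, 0.0], [-0.011, 0.065, 0.0], [-0.009, 0.081, 0.0], [-0.006, 0.097, 0.0], [-0.001, 0.113, 0.0], [0.006, 0.128, 0.0], [0.014, 0.142, 0.0], [0.024, 0.155, 0.0], [0.035, 0.168, 0.0], [0.047, 0.179, 0.0], [0.06, 0.188, 0.0], [0.074, 0.197, 0.0], [0.089, 0.203, 0.0], [0.105, 0.208, 0.0], [0.116, 0.211, 0.0], [0.121, 0.212, 0.0], [0.127, 0.213, 0.0], [0.127, 0.213, 0.0]]
[np.float64(-0.017), np.float64(-0.034), np.float64(-0.05), np.float64(-0.067), np.float64(-0.084), np.float64(-0.1), np.float64(-0.117), np.float64(-0.134), np.float64(-0.15), np.float64(-0.167), np.float64(-0.184), np.float64(-0.2), np.float64(-0.217), np.float64(-0.234), np.float64(-0.25), np.float64(-0.267), np.float64(-0.278), np.float64(-0.284), np.float64(-0.289), np.float64(-0.289)]
```

>>> step_arm --pt "-0.006 0.016 0" --pt "-0.009 0.032 0" --pt "-0.011 0.048 0" --pt "-0.011 0.065 0" --pt "-0.009 0.081 0" --pt "-0.006 0.097 0" --pt "-0.001 0.113 0" --pt "0.006 0.128 0" --pt "0.014 0.142 0" --pt "0.024 0.155 0" --pt "0.035 0.168 0" --pt "0.047 0.179 0" --pt "0.06 0.188 0" --pt "0.074 0.197 0" --pt "0.089 0.203 0" --pt "0.105 0.208 0" --pt "0.116 0.211 0" --pt "0.121 0.212 0" --pt "0.127 0.213 0" --pt "0.127 0.213 0" --turn '[-0.017,-0.034,-0.05,-0.067,-0.084,-0.1,-0.117,-0.134,-0.15,-0.167,-0.184,-0.2,-0.217,-0.234,-0.25,-0.267,-0.278,-0.284,-0.289,-0.289]'

```text
time_s: 8.43
ee_pos: [577.0, -238.2, 102.4]
ee_rot: [180.0, -0.0, 145.0]
force: [-0.5, 1.0, -0.6]
gripper_width: 0.7
gripper_force: 0.2
```

Run:
```python
from h import *
import pickle
s=env.state();print(s['ee_pos'],s['ee_rot'],s['force'],s['time_s'],s['qpos'])
f=grab('wrist');g=grab('scene');pickle.dump((f,g),open('w3.pkl','wb'))
cv2.imwrite('pics/w3.png',np.hstack([cv2.resize(f['color'][20:260,160:480],(500,375)),cv2.resize(g['color'][190:265,285:345+0],(300,375),interpolation=2)]))
```

```text
[ 577.00166869 -238.1830153   102.41820622] [ 1.79991330e+02 -8.87738625e-03  1.44988936e+02] [-0.51466769  1.00657993 -0.64844041] 8.425 [-2.34915028e+01  2.81159838e+01  9.26868430e+01  1.19538315e-02
  5.92041409e+01 -7.84865592e+01]
```

View pics/w3.png

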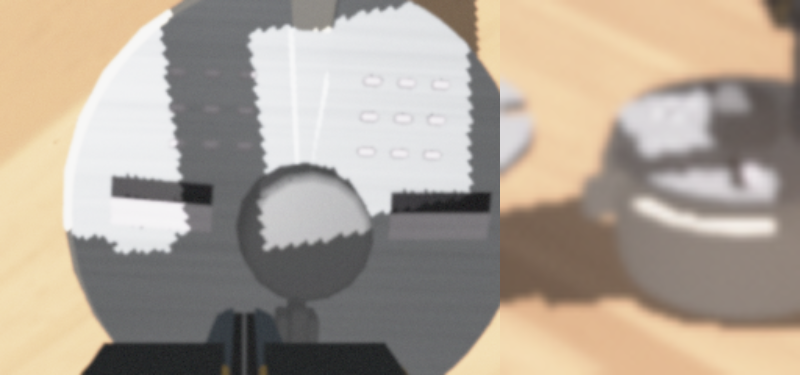

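The disc has turned. The hub is at about (307,228) in the crop, the notch at the top at about (314,27), and the rib lies against the right side of the fingers. I'll compute the notch angle.

Run:
```python
from h import *
import pickle
f,g=pickle.load(open('w3.pkl','rb'))
u=lambda p:(160+p[0]*.64,20+p[1]*.64)
h=ray(f,u((306,228)),109.5);print(h)
q=ray(f,u((314.5,27)),85)[:2]
for c in(h[:2],C):print(np.hypot(*(q-c)),np.degrees(np.arctan2(*(q-c)[::-1])))
r=ray(f,u((297,320)),103.5)[:2];print('rib',np.degrees(np.arctan2(*(r-C)[::-1])))
k=proj(f,[*(C+95*np.array([np.cos(np.radians(157.5)),np.sin(np.radians(157.5))])),75]);print(k)
```

```text
[ 547.65359182 -197.07133195  109.5       ]
59.88605353110169 141.3566556323946
63.31421279030634 141.60200054070054
rib -37.70729622001891
[[311.81315648 -21.5346567 ]]
```

Run:
```python
from h import *
cm=(576.85,-238.2,102.58,144.995)
show(cm,-35+np.array([4,8,11,13]),17)
q=pose(-22,17);c2=(*q[:3],q[3])
print(rel(c2,pose(-22,22)[:3],158), rel(c2,pose(-22,22,190)[:3],158))
```

```text
cmd end (np.float64(584.9277775128681), np.float64(-231.24481563793552), 102.5, np.int64(158))
[[-0.003, 0.01, 0.0], [-0.006, 0.021, 0.0], [-0.008, 0.029, 0.0], [-0.009, 0.034, 0.0]]
[np.float64(-0.011), np.float64(-0.022), np.float64(-0.031), np.float64(-0.036)]
([-0.0, -0.0167, -0.0], 0.0) ([-0.0, -0.0167, -0.2917], 0.0)
```

>>> step_arm --pt "-0.003 0.01 0" --pt "-0.006 0.021 0" --pt "-0.008 0.029 0" --pt "-0.009 0.034 0" --pt "-0.009 0.034 0" --turn '[-0.011,-0.022,-0.031,-0.036,-0.036]'

```text
time_s: 9.15
ee_pos: [585.1, -231.4, 102.5]
ee_rot: [180.0, 0.0, 157.9]
force: [-0.2, -1.9, 0.1]
gripper_width: 0.8
gripper_force: 0.2
```

>>> step_arm --pt "0 -0.01 0" --pt "0 -0.017 0" --pt "0 -0.017 -0.1" --pt "0 -0.017 -0.25" --pt "0 -0.017 -0.35" --pt "0 -0.017 -0.35" --turn '[0,0,0,0,0,0]'

```text
time_s: 9.9
ee_pos: [584.4, -236.9, 210.4]
ee_rot: [180.0, 0.4, 157.9]
force: [1.1, -0.2, -1.0]
gripper_width: 0.6
gripper_force: 0.0
```

Run:
```python
from h import *
import pickle
s=env.state();print(s['ee_pos'],s['ee_rot'],s['force'],s['time_s'])
f=grab('wrist');pickle.dump(f,open('w4.pkl','wb'))
print(proj(f,[[*C,109.5],[*(C+95*np.array([np.cos(np.radians(157.5)),np.sin(np.radians(157.5))])),75]]))
cv2.imwrite('pics/w4.png',cv2.resize(f['color'][20:260,160:480],(800,600),interpolation=2))
```

```text
[ 584.44859392 -236.90466019  210.37005101] [179.99511504   0.35476068 157.93382627] [ 1.07659874 -0.24628916 -0.99036989] 9.9
[[346.97889846 145.60077678]
 [346.69069308  22.88964765]]
```

View pics/w4.png

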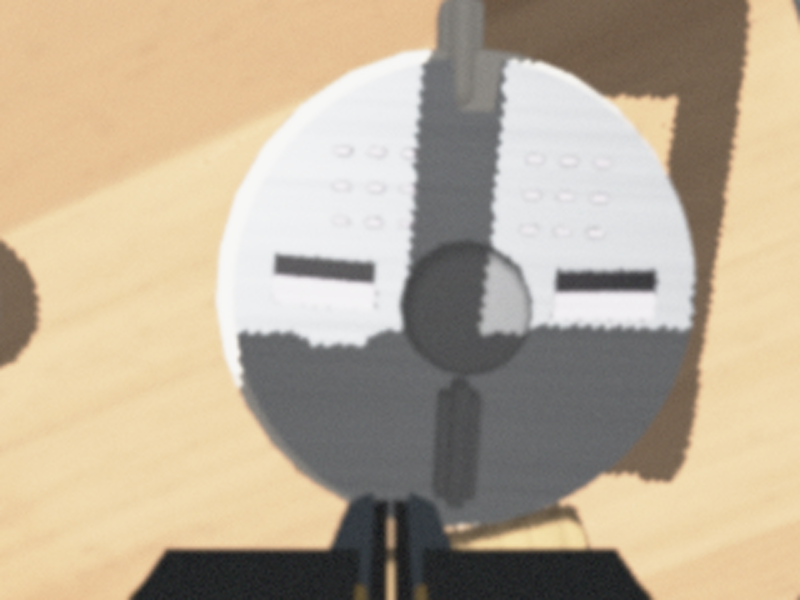

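The notch (inner end about x 457–498, y 110) is nearly over the key bar (about x 455–474 visible, with its left side still under the disc). The notch needs to go a little further left (anticlockwise). One enlarged crop to quantify it.

Run:
```python
from h import *
import pickle
f=pickle.load(open('w4.pkl','rb'))
c=f['color'][15:75,320:380]
c=cv2.convertScaleAbs(c,alpha=1.6)
cv2.imwrite('pics/w4c.png',cv2.resize(c,(600,600),interpolation=2))
```

```text
(no output)
```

View pics/w4c.png

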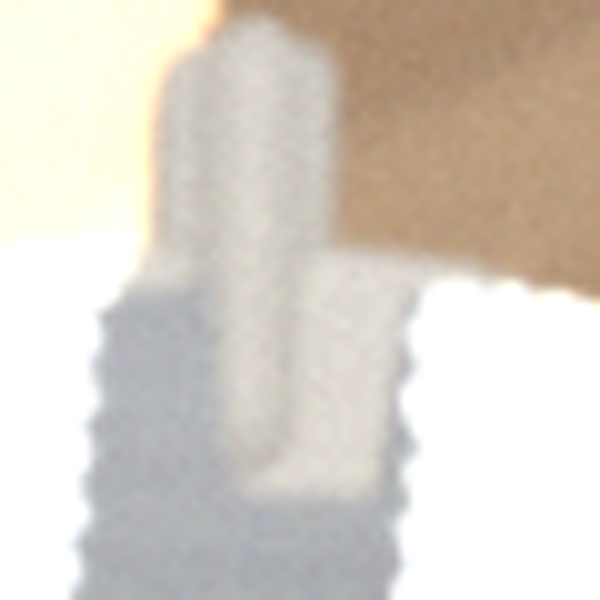

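The notch is centred at about x 306 and the key at about x 245 in this crop, at about 11 px/mm. That is roughly 5.5 mm, or 4.4° more anticlockwise.

Run:
```python
from h import *
Rm=lambda y:R.from_euler('xyz',[180,0,y],degrees=True).as_matrix()
p=np.array([576.85,-238.2,102.58])+Rm(144.995)@np.array([-.009,.034,0])*300
y=144.995+.036*360
p=p+Rm(y)@np.array([0,-.017,-.35])*300
c=(*p,y);print(c)
show(c,[-22],22);show(c,[-22,-20,-18.5,-17.6],17)
# after: back off, up, over hub
q=pose(-17.6,17)
print(rel(q,pose(-17.6,22)[:3],q[3]),rel(q,(*C,135),q[3]))
```

```text
(np.float64(582.9985772356831), np.float64(-236.12114481296302), np.float64(207.57999999999998), 157.955)
cmd end (np.float64(583.0547445457886), np.float64(-235.88073491076943), 102.5, 158)
[[0.0, 0.001, 0.35]]
[-0.0]
cmd end (np.float64(587.3001012401321), np.float64(-228.50851654549965), 102.5, 162.39999999999998)
[[0.0, 0.018, 0.35], [-0.002, 0.023, 0.35], [-0.003, 0.026, 0.35], [-0.004, 0.029, 0.35]]
[-0.0, -0.006, -0.01, -0.012]
([0.0, -0.0167, -0.0], -0.0) ([0.1467, 0.0567, -0.1083], -0.0)
```

>>> step_arm --pt "0 0 0.15" --pt "0 0 0.28" --pt "0 0 0.34" --pt "0 0 0.35" --pt "0 0.008 0.35" --pt "0 0.018 0.35" --pt "-0.002 0.023 0.35" --pt "-0.003 0.026 0.35" --pt "-0.004 0.029 0.35" --pt "-0.004 0.029 0.35" --turn '[0,0,0,0,0,0,-0.006,-0.01,-0.012,-0.012]'

```text
time_s: 11.2
ee_pos: [587.7, -228.6, 102.7]
ee_rot: [180.0, 0.0, 162.3]
force: [0.3, -1.3, -0.1]
gripper_width: 0.9
gripper_force: 0.5
```

>>> step_arm --pt "0 -0.01 0" --pt "0 -0.017 0" --pt "0 -0.017 -0.1" --pt "0 -0.017 -0.25" --pt "0 -0.017 -0.35" --pt "0 -0.017 -0.35" --pt "0 -0.017 -0.35" --turn '[0,0,0,0,0,0,0]'

```text
time_s: 12.08
ee_pos: [585.2, -233.1, 206.1]
ee_rot: [180.0, -0.1, 162.3]
force: [-0.4, -0.2, 0.3]
gripper_width: 0.6
gripper_force: 0.0
```

Run:
```python
from h import *
import pickle
s=env.state();print(s['ee_pos'],s['ee_rot'],s['force'],s['time_s'])
f=grab('wrist');pickle.dump(f,open('w5.pkl','wb'))
c=cv2.convertScaleAbs(f['color'][0:80,300:400],alpha=1.5)
cv2.imwrite('pics/w5.png',cv2.resize(c,(750,600),interpolation=2))
```

```text
[ 585.21366048 -233.13717326  206.13062183] [ 1.79976721e+02 -1.38220814e-01  1.62271947e+02] [-0.37034917 -0.18852133  0.28836301] 12.075
```

View pics/w5.png

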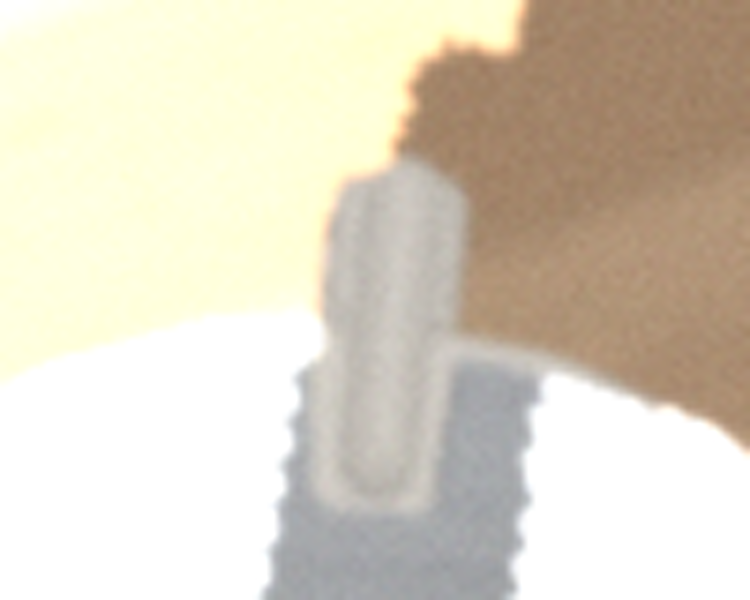

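The key bar (centre about x 378) is now centred in the notch (about 315–440, centre 377). Next I'll press on the hub.

Run:
```python
from h import *
Rm=lambda y:R.from_euler('xyz',[180,0,y],degrees=True).as_matrix()
y=157.955+.012*360
p=np.array([582.999,-236.121,207.58])+Rm(157.955)@np.array([-.004,.029,.35])*300+Rm(y)@np.array([0,-.017,-.35])*300
c=(*p,y);print(c)
H=(550,-198.5)
for z in(150,122,116,112,110):print(z,rel(c,(*H,z),y))
```

```text
(np.float64(585.8239905790788), np.float64(-233.36536077857576), np.float64(207.57999999999998), 162.275)
150 ([0.1491, 0.0743, 0.1919], -0.0)
122 ([0.1491, 0.0743, 0.2853], -0.0)
116 ([0.1491, 0.0743, 0.3053], -0.0)
112 ([0.1491, 0.0743, 0.3186], -0.0)
110 ([0.1491, 0.0743, 0.3253], -0.0)
```

>>> step_arm --pt "0.149 0.074 0" --pt "0.149 0.074 0.1" --pt "0.149 0.074 0.19" --pt "0.149 0.074 0.24" --pt "0.149 0.074 0.265" --pt "0.149 0.074 0.28" --pt "0.149 0.074 0.287" --pt "0.149 0.074 0.294" --pt "0.149 0.074 0.3" --pt "0.149 0.074 0.305" --pt "0.149 0.074 0.305" --turn '[0,0,0,0,0,0,0,0,0,0,0]'

```text
time_s: 13.5
ee_pos: [550.6, -198.9, 116.4]
ee_rot: [-180.0, 0.1, 162.3]
force: [-0.5, -0.7, 4.3]
gripper_width: 0.6
gripper_force: 2.0
```

Contact at 4.3 N and sinking (hub at about 105.4). I'll continue to home.

>>> step_arm --pt "0 0 0.005" --pt "0 0 0.01" --pt "0 0 0.014" --pt "0 0 0.017" --pt "0 0 0.02" --pt "0 0 0.022" --pt "0 0 0.024" --pt "0 0 0.024" --turn '[0,0,0,0,0,0,0,0]'

```text
time_s: 14.5
ee_pos: [550.6, -198.9, 111.3]
ee_rot: [-180.0, 0.1, 162.3]
force: [-1.7, 1.2, 17.3]
gripper_width: 0.3
gripper_force: 8.4
```

Bottomed at hub height of about 100 mm with 17 N. I'll lift clear and check.

>>> step_arm --pt "0 0 -0.02" --pt "0 0 -0.05" --pt "0 0 -0.15" --pt "0 0 -0.3" --pt "-0.15 0 -0.33" --pt "-0.15 0 -0.33" --pt "-0.15 0 -0.33" --pt "-0.15 0 -0.33" --turn '[0,0,0,0,0,0,0,0]'

```text
time_s: 15.5
ee_pos: [591.8, -211.9, 207.0]
ee_rot: [180.0, -0.1, 162.3]
force: [0.1, -0.0, -0.0]
gripper_width: 0.7
gripper_force: 0.0
```

Run:
```python
from h import *
s=env.state();print(s['ee_pos'],s['force'],s['time_s'])
f=grab('wrist');g=grab('scene')
cv2.imwrite('pics/w6.png',np.hstack([cv2.resize(f['color'][0:240,200:440],(400,400),interpolation=2),cv2.resize(g['color'][180:270,285:375],(400,400),interpolation=2)]))
```

```text
[ 591.79284131 -211.94677392  206.9764135 ] [ 0.08491151 -0.01420422 -0.02292163] 15.5
```

View pics/w6.png

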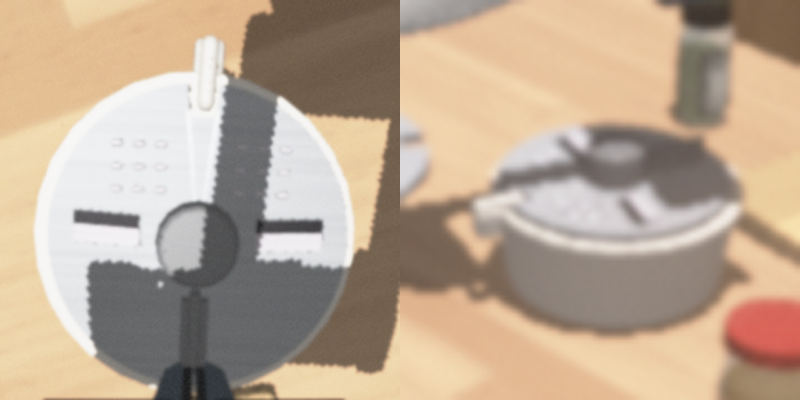

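The picture shows the key in the notch at about (207,95) and, in the scene view, the disc level and low in the bowl rim. The arm is clear, so I'll hand in.

```bash
python3 -c "
from workcell import env
print(env.job_done())"
```

```text
the job is handed in; nothing more can be done
None
```

The disc is turned so its notch is over the key and pressed fully home (hub top measured at about 100 mm); I handed the job in at about 15.6 s with the arm clear, and the jars and tin were not touched.

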